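# Unlock the child-resistant cap of the white-capped amber bottle

### The job

Unlock the child-resistant cap of the amber bottle with the white cap: press the cap all the way down and, keeping it pressed, turn it anticlockwise (seen from above) past its locking tooth to the open position, about 60 degrees. Then let go, so that the cap springs back up and stays unlocked on the bottle. Leave the bottle with the blue cap alone.

Things in the scene. Friction and masses are not known exactly. Their poses are not given: they have to be found in the camera images.
- white_cap (a point): On the axis of the white cap, 10 mm below its top, 134 mm over the counter: grip height. Cap: upright ribbed cylinder 42 mm across, 28 tall, black pointer on top; grip from any side. Its amber bottle (58 mm across, yellow band) is fixed in a grey 110 x 110 x 14 mm stand. Below it: bare neck 36 mm across, 14 mm tall, then a shoulder widening to 58 mm over 14 mm more. The point sinks with the cap.
- white_press (a joint): How far the white cap is pressed down: 0 = up, 0.008 m = fully down on its stop. A spring pushes it up: about 4 N to start, 10 N fully down. It must be at least 5 mm down for the lugs inside it to pass under the locking teeth; 8 mm is best.
- white_turn (a joint): Turn of the white cap, rad, anticlockwise from above: 0 = locked (pointer at the red dot on the shoulder; it starts here), 1.05 = open (green dot), end stop 1.15. Unpressed it is blocked after about 0.1. Pressed it turns easily (0.04 N m). Beyond 0.70 it is past the tooth: let go there, it springs up and cannot turn back; let go earlier, it stays caught or locked.
- blue_cap (a point): The same point (on the axis, 10 mm below the top, 134 mm over the counter) of the blue cap on a second amber bottle of the same shape with a blue band, in its own fixed stand; the two bottles may have swapped places. Not to be pressed or turned.

How it is judged (in metres and radians):
On the way, in this order (a step that is already met when the one before it is completed fails the run):
1. the white cap is pressed down while still locked (value of joint white_press above 0.005 m and value of joint white_turn below 0.3 rad), for 0.1 s.
2. the white cap is turned past its tooth (value of joint white_turn above 0.75 rad), for 0.1 s.
At the end, for the whole second after the job is handed in: The white cap is turned at least 0.75 rad (43 degrees) anticlockwise from locked and has sprung back up to within 2 mm of its top position (value of joint white_turn above 0.75 rad and value of joint white_press below 0.002 m); the robot touches nothing.
It fails at once if the blue cap is pressed down (more than 3 mm) (distance of blue_cap from where it was at the start of the episode above 0.003 m).
It also fails if it takes over 35 s, if anything falls off the work surface, if the arm or the gripper's body presses on something with over 40 N, if the wrist force passes 120 N, or if a joint passes its speed limit or range.

### The arm

A 7-joint arm with a two-finger parallel gripper is mounted at the origin on a cart in front of the work surface, level with it; the furniture and walls round the work are solid. World frame = base frame: x ahead of the robot, y to its left, z up, the work surface at z = 0. Lengths are in mm, angles in rad, forces in N, time in s.
With the tool pointing down it reaches from about 400 to 875 mm from the base axis. Payload 19.3 kg.
Tool frame: the origin (TCP) lies at the very end of the fingers, on their centre line; the grasp point (between the pads) lies 19 mm behind it (grip_point_offset is the z of the grasp point in the tool frame, in mm); z points along the fingers, y is the line along which they close (so a half turn about z gives the same grasp; the last joint's range is limited). The gripper opens to 85 mm and grips with 20 to 120 N. Pads are 22 mm wide; open, the fingers measure 114 mm over their backs; the gripper's body (76 mm by 85 mm) begins 54 mm behind the grasp point. The pads swing forward as they close: fully open they stand 13 mm farther back than shut.
Start: joints at [-1.353, 0.521, -0.036, 1.599, 0.021, 1.021, -0.113], TCP at [177.421, 599.28, 231.291] pointing down, gripper open.
Joint ranges: [-2.91, 2.91], [-0.3, 2.13], [-1.5, 1.42], [0.17, 2.43], [-1.26, 4.41], [0.16, 1.93], [-2.52, 2.52]. Speed limits (rad/s): [1.89, 1.89, 2.39, 2.39, 3.01, 3.01, 3.01].

### API

Orientations are given as a 3x3 rotation matrix whose columns are the frame's x, y, z axes.
In Python, from workcell import movep, movel, goto_joints, open_gripper, clamp, wait, inverse_kinematics, read_state, camera, PlanningError, finish_job, grip_point_offset gives the robot as it stands. Calls block until the motion is done:
- movep(position, orientation): joint-space move of the TCP to a pose.
- movel(position, frame=None, max_speed=150, guard=None): straight line of the TCP; frame=None keeps the orientation; max_speed is the mean speed in mm/s. With guard (N) it stops when the force on the tool has changed by that much, and returns True; else False.
- goto_joints(angles): joint-space move.
- open_gripper() and clamp(): open the fingers fully, or close them until they stop; the grip force is fixed at half the most.
- wait(seconds).
- inverse_kinematics(position, orientation): joint angles nearest the present ones, or None.
- read_state(): the state.
- camera(name): name is "side" or "top"; returns a dict with "image" (420x560x3 uint8, blue, green, red), "range_z" (420x560 float32, mm along the optical axis (not along the pixel's ray), 0 where there is no reading), "fx", "fy", "cx", "cy" (pixels), "dist_coeffs" ([k1, k2, p1, p2, k3] as OpenCV has them; the pictures are not rectified), "cam_to_world" (4x4, takes a point from camera to world coordinates). Camera axes: x right, y up, looking along -z (the intrinsics and any distortion apply to the point x, -y, -z); pixel columns grow to the right and rows downward; lengths in mm; the calibration is good to about 2 mm. A picture is of the moment at which its call begins.
A pose or a line that the arm cannot do raises PlanningError and nothing moves.
- finish_job(): hands the job in; it is judged then, once.
The state is a dict: "time": time; "qpos": joint angles; "qvel": joint speeds; "joint_efforts": joint torques, N m; "eef_pos": TCP position; "tool_rot": TCP orientation; "ft_force": force on the tool from outside, world axes, zero at the start; "torque": the same for the moment, N m; "finger_gap": finger opening in mm; "gripper_force": force on a finger pad.
Only numpy, scipy, OpenCV 4.12 (cv2) and the standard library are available. Lean on these libraries where they do the work, as an engineer would, in place of code of your own. Each camera call takes 0.05 s, during which the arm holds its last target. There are 200 camera calls.

## Working session

There is one attempt and no reset: what is moved stays moved. The work goes in short steps, each a Python script; the robot and the scene stay as the last script left them, time stands still between calls to the robot, and variables do not carry over. Pictures are saved under pics/ and viewed, at most 10 in all, crops included, and the job is handed in when it is done.

```bash
mkdir -p pics; ls
python3 - <<'E'
from workcell import *
import cv2,numpy as np
s=read_state();print(s['time'],s['eef_pos'],s['tool_rot'],s['finger_gap'],grip_point_offset)
for n in("top","side"):
    c=camera(n);cv2.imwrite(f"pics/{n}0.png",c["image"]);np.savez(f"{n}0.npz",**c)
    print(n,c["fx"],c["fy"],c["cx"],c["cy"],c["dist_coeffs"],np.round(c["cam_to_world"],3).tolist())
E
```

```text
pics
0.0 [177.3369433  598.97058058 230.74139208] [[-9.58858106e-01  2.83885659e-01 -2.53687113e-04]
 [ 2.83885765e-01  9.58857492e-01 -1.08735891e-03]
 [-6.54358126e-05 -1.11464107e-03 -9.99999377e-01]] 85.3284399230021 -18.700000000000003
top 522.6053248627196 522.6053248627196 277.75402006401885 210.44258031413426 [-0.04364321  0.          0.          0.          0.        ] [[-0.019, 0.997, -0.071, 417.721], [-1.0, -0.02, -0.002, -8.016], [-0.004, 0.071, 0.997, 1021.429], [0.0, 0.0, 0.0, 1.0]]
side 454.9280915117291 454.9280915117291 280.43324444538365 216.70184821082324 [-0.04418212  0.          0.          0.          0.        ] [[0.997, -0.003, 0.074, 541.041], [0.069, 0.397, -0.915, -805.331], [-0.027, 0.918, 0.396, 506.46], [0.0, 0.0, 0.0, 1.0]]
```

View pics/top0.png

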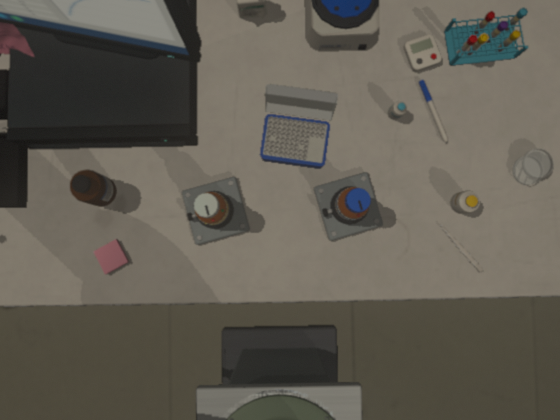

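View pics/side0.png

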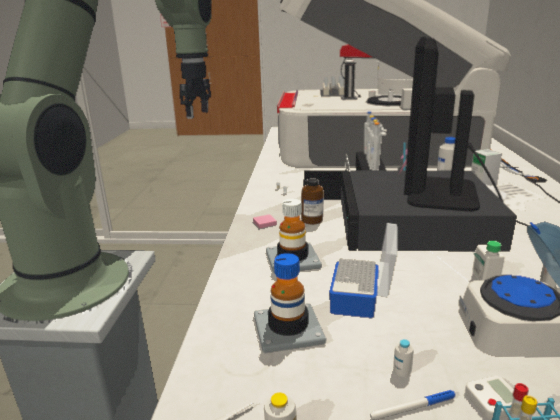

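Top view: the white cap is at about (206,206) and the blue one at about (358,200). Side view: white at (292,212), blue at (287,267). Next I'll measure both caps in both views.

```bash
cat > h.py <<'E'
import cv2,numpy as np
def rays(c,px):
    K=np.array([[c["fx"],0,c["cx"]],[0,c["fy"],c["cy"]],[0,0,1.]])
    u=cv2.undistortPoints(np.array(px,float).reshape(-1,1,2),K,np.array(c["dist_coeffs"])).reshape(-1,2)
    d=np.c_[u[:,0],-u[:,1],-np.ones(len(u))]
    M=np.array(c["cam_to_world"]);return M[:3,3],d@M[:3,:3].T
def onplane(c,px,z):
    o,d=rays(c,px);return o+d*((z-o[2])/d[:,2])[:,None]
def pt(c,u,v):
    o,d=rays(c,[(u,v)]);return o+d[0]*c["range_z"][int(round(v)),int(round(u))]
def masks(im,box):
    h=cv2.cvtColor(im,cv2.COLOR_BGR2HSV);u0,v0,u1,v1=box
    r=np.zeros(im.shape[:2],np.uint8);r[v0:v1,u0:u1]=1
    return h,r
E
python3 - <<'E'
from h import *
T=dict(np.load("top0.npz"));S=dict(np.load("side0.npz"))
# top: points from depth at cap-top height
for n,(u,v) in dict(white=(206,206),blue=(358,200)).items():
    print(n)
    vv,uu=np.mgrid[v-25:v+26,u-25:u+26];o,d=rays(T,np.c_[uu.ravel(),vv.ravel()])
    P=o+d*T["range_z"][vv,uu].reshape(-1,1)
    zc=P[:,2];k=(zc>136)&(zc<152);m=k.reshape(51,51).astype(np.uint8)
    cs=max(cv2.findContours(m,cv2.RETR_EXTERNAL,cv2.CHAIN_APPROX_NONE)[0],key=cv2.contourArea)
    (cu,cv_),r=cv2.minEnclosingCircle(cs);mu=cv2.moments(m,True);c2=(mu['m10']/mu['m00']+u-25,mu['m01']/mu['m00']+v-25)
    print("z",np.median(zc[k]),"px",c2,"encl",cu+u-25,cv_+v-25,r,"world",onplane(T,[c2,(cu+u-25,cv_+v-25)],144).round(1).tolist(),"diam",2*np.sqrt(k.sum()/np.pi)*877/522.6)
a=cv2.resize(T["image"][165:250,165:395],None,fx=3.4,fy=3.4,interpolation=2)
b=cv2.resize(S["image"][190:350,240:340],None,fx=3,fy=3,interpolation=2)
a=cv2.convertScaleAbs(a,alpha=1.5)
cv2.imwrite("pics/crop_t.png",a);cv2.imwrite("pics/crop_s.png",b)
for n,(u,v) in dict(white=(292,206),blue=(287,262)).items(): print(n,[pt(S,u,v+i).round(0).tolist() for i in range(-6,16,4)])
E
```

```text
white
z 143.54557868314106 px (205.49574468085106, 204.7148936170213) encl 205.63424682617188 204.8150691986084 12.405502319335938 world [[492.4, 115.7, 144.0], [492.3, 115.5, 144.0]] diam 41.05198639083322
blue
z 143.47980895160833 px (357.70974576271186, 199.6800847457627) encl 357.7050361633301 199.78417205810547 12.441204071044922 world [[495.9, -141.1, 144.0], [495.7, -141.1, 144.0]] diam 41.139238320063725
white [[493.0, 122.0, 145.0], [494.0, 100.0, 144.0], [494.0, 96.0, 136.0], [494.0, 95.0, 128.0], [493.0, 98.0, 117.0], [493.0, 100.0, 107.0]]
blue [[496.0, -133.0, 143.0], [497.0, -149.0, 145.0], [497.0, -160.0, 143.0], [497.0, -161.0, 137.0], [497.0, -162.0, 129.0], [497.0, -162.0, 122.0]]
```

View pics/crop_t.png

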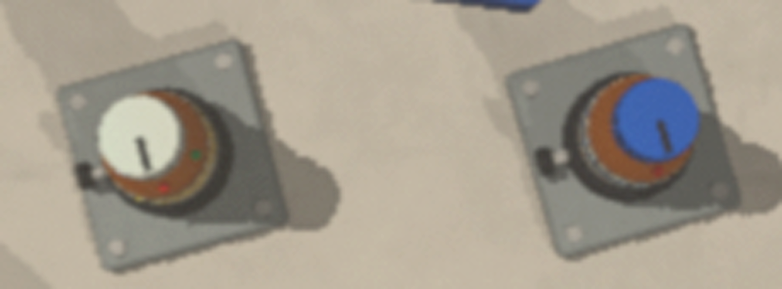

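View pics/crop_s.png

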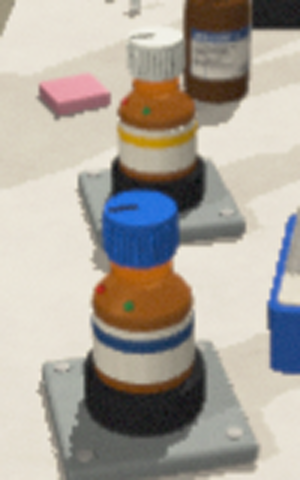

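White cap's axis is at about (493,116) and its top at z≈144. Both views agree, and the diameter of 41 mm fits. Blue is at (496,-141). Next I'll check the heights of obstacles along the sweep and find a yaw that works.

Run:
```python
from h import *
from workcell import *
for f in("top0.npz","side0.npz"):
    T=dict(np.load(f));vv,uu=np.mgrid[0:420,0:560];o,d=rays(T,np.c_[uu.ravel(),vv.ravel()])
    r=T["range_z"].ravel();P=(o+d*r[:,None])[r>0]
    for x0 in range(300,800,60):print([int(P[k,2].max()) if (k:=(P[:,0]>=x0)&(P[:,0]<x0+60)&(P[:,1]>=y)&(P[:,1]<y+60)).any() else None for y in range(0,720,60)])
    print()
s=read_state();print(s['time'])
for y in np.radians(range(-180,180,20)):
    c,n=np.cos(y),np.sin(y);R=np.array([[c,n,0],[n,-c,0],[0,0,-1.]])
    q=inverse_kinematics([493,116,107],R);print(int(np.degrees(y)+.01),None if q is None else np.round(q,2).tolist())
```

```text
[5, 5, 5, 5, 5, 6, 5, 5, 4, 2, None, None]
[5, 8, 6, 6, 18, 17, 4, 4, 6, 3, None, None]
[16, 147, 145, 5, 15, 18, 5, 5, 4, 2, None, None]
[14, 147, 147, 11, 5, 121, 98, 5, 43, 7, None, None]
[60, 19, 16, 5, 6, 120, 97, 5, 42, 7, None, None]
[61, 6, 102, 103, 103, 101, 102, 103, 99, 13, None, None]
[142, 5, 102, 102, 103, 103, 103, 103, 101, 17, None, None]
[6, 360, 385, 352, 330, 303, 103, 102, 100, None, None, None]
[5, 6, 24, None, 248, 302, 281, 249, 138, 6, None, None]

[2, 2, 2, 2, 2, 2, 3, 2, 2, 3, 2, 2]
[2, 2, 2, 2, 14, 15, 3, 3, 2, 19, 20, 3]
[12, 144, 144, 2, 13, 15, 2, 2, 2, 24, 23, 3]
[1, 145, 145, 13, 2, 119, 1, None, 40, 43, 41, 41]
[58, 16, 14, 2, 2, 118, 2, 2, 41, 41, None, 40]
[59, 2, 100, 99, 100, 99, 100, 100, 99, 101, 98, 99]
[141, 2, 99, 99, 100, 99, 100, 100, 229, 230, 229, 229]
[1, 458, 458, 459, 459, 459, 100, 100, 229, 229, 229, 229]
[1, 2, 453, 457, 458, 459, 459, 459, 459, 459, 112, None]

0.1
-179 [-0.38, 0.52, 0.05, 2.02, -0.04, 0.61, 1.26]
-159 [-0.32, 0.52, -0.03, 2.01, 0.03, 0.61, 1.54]
-139 [-0.25, 0.52, -0.13, 2.01, 0.11, 0.62, 1.82]
-119 [-0.2, 0.52, -0.2, 2.01, 0.17, 0.63, 2.11]
-99 [-0.13, 0.53, -0.28, 2.0, 0.24, 0.64, 2.39]
-79 [-1.09, 0.97, 1.22, 2.05, -1.12, 1.03, -2.25]
-59 [-1.09, 0.97, 1.22, 2.05, -1.12, 1.03, -1.9]
-39 [-1.09, 0.97, 1.22, 2.05, -1.12, 1.03, -1.55]
-19 [-1.02, 0.8, 1.01, 2.05, -0.94, 0.85, -1.37]
0 [-0.75, 0.6, 0.56, 2.04, -0.51, 0.65, -1.42]
20 [-0.73, 0.59, 0.53, 2.03, -0.49, 0.64, -1.1]
40 [-0.73, 0.59, 0.53, 2.03, -0.48, 0.64, -0.76]
60 [-0.7, 0.58, 0.48, 2.03, -0.44, 0.63, -0.45]
80 [-0.65, 0.56, 0.41, 2.03, -0.37, 0.62, -0.16]
100 [-0.6, 0.55, 0.35, 2.03, -0.31, 0.61, 0.13]
120 [-0.56, 0.54, 0.28, 2.03, -0.25, 0.61, 0.42]
140 [-0.51, 0.53, 0.21, 2.02, -0.19, 0.61, 0.7]
160 [-0.44, 0.52, 0.13, 2.02, -0.11, 0.6, 0.98]
```

```bash
cat >> h.py <<'E'
def R(y):
    c,n=np.cos(y),np.sin(y);return np.array([[c,n,0],[n,-c,0],[0,0,-1.]])
def show(s):print(round(s['time'],2),np.round(s['eef_pos'],1),"F",np.round(s['ft_force'],1),"M",np.round(s['torque'],2),"gap",round(s['finger_gap'],1),round(s['gripper_force'],1),"q7",round(s['qpos'][6],3))
E
python3 - <<'E'
from h import *
from workcell import *
Y=np.radians(115)
movep([493,116,230],R(Y));show(read_state())
print(movel([493,116,115.5],max_speed=80,guard=8));show(read_state())
clamp();wait(.2);show(read_state())
c=camera("side");cv2.imwrite("pics/s1.png",cv2.resize(c["image"][100:320,180:400],None,fx=2.5,fy=2.5))
E
```

```text
2.17 [492.9 117.1 229.9] F [-0.4  0.2 -0.6] M [-0.03 -0.06  0.02] gap 85.5 0.0 q7 0.271
False
3.76 [493.2 116.1 115.9] F [-0.3 -0.1  0.9] M [ 0.06 -0.    0.01] gap 85.4 0.0 q7 0.359
4.43 [492.2 115.6 115.4] F [-5.  -2.3  3.2] M [-0.47  1.13  0.06] gap 40.2 60.3 q7 0.359
```

View pics/s1.png

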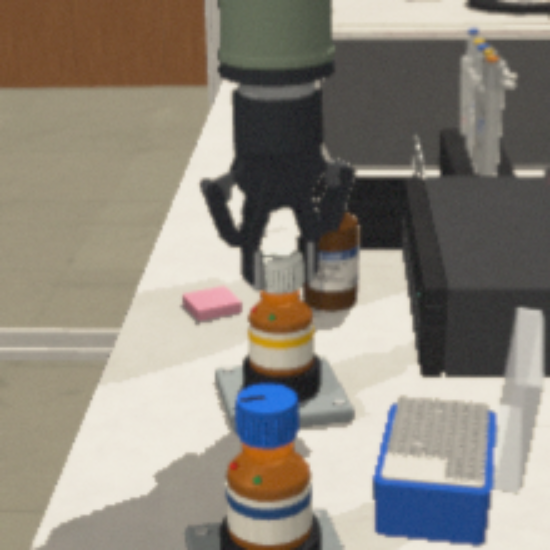

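The cap is held between the pads, at about (280,272) in this crop, and the side force is low. Now I'll press in steps.

Run:
```python
from h import *
from workcell import *
s=read_state();x,y,_=s['eef_pos']
for z in(111.5,109,107.5,106.5,105.5):
    movel([x,y,z],max_speed=20);s=read_state();show(s)
    if s['ft_force'][2]>30:break
```

```text
4.84 [492.2 115.6 111.7] F [-2.5 -0.9  7. ] M [-0.09  0.58  0.04] gap 40.0 60.4 q7 0.362
5.12 [492.1 115.6 109.2] F [-3.4 -0.2  8.2] M [-0.12  0.64 -0.04] gap 40.4 60.6 q7 0.364
5.37 [492.2 115.6 108.2] F [-6.3 -1.7 20.4] M [-0.29  1.31  0.03] gap 40.7 62.3 q7 0.365
5.62 [492.3 115.7 108. ] F [-12.6  -2.4  39.7] M [-0.51  2.5   0.01] gap 40.4 64.5 q7 0.366
```

Run:
```python
from h import *
from workcell import *
s=read_state();x,y,_=s['eef_pos'];x+=.3
movel([x,y,107.6],max_speed=20);show(read_state())
q=np.array(read_state()['qpos']);q0=q[6]
# keep commanded press: joints from IK of the commanded pose
a0=np.arctan2(*np.array(s['tool_rot'])[[1,0],0])
for d in np.arange(.15,1.06,.15):
    j=inverse_kinematics([x,y,107.6],R(a0+d));print(np.abs(np.array(j)-read_state()['qpos']).max().round(2))
    goto_joints(j);s=read_state();show(s);r=np.array(s['tool_rot']);print(" turned",round(np.arctan2(r[1,0],r[0,0])-a0,3))
    if np.abs(s['ft_force']).max()>60 or abs(s['torque'][2])>2:break
c=camera("side");cv2.imwrite("pics/s2.png",cv2.resize(c["image"][180:280,240:340],None,fx=5,fy=5))
```

```text
5.87 [492.2 115.7 108.2] F [-8.9 -1.  20.6] M [-0.28  1.83  0.  ] gap 40.3 61.9 q7 0.365
0.11
6.12 [492.3 115.7 108.2] F [-8.  -1.1 18.8] M [-0.08  1.63  0.06] gap 40.5 61.9 q7 0.479
 turned 0.151
0.11
6.37 [492.4 115.8 108.2] F [-8.4 -0.3 17.5] M [-0.03  1.58  0.06] gap 40.2 61.8 q7 0.592
 turned 0.301
0.11
6.62 [492.4 115.8 108.2] F [-7.4  0.9 18. ] M [0.11 1.51 0.06] gap 40.2 61.7 q7 0.706
 turned 0.451
0.11
6.87 [492.4 115.9 108.2] F [-7.8  0.3 17.5] M [0.16 1.49 0.08] gap 40.4 61.7 q7 0.819
 turned 0.601
0.11
7.12 [492.5 116.  108.3] F [-5.8 -0.1 16. ] M [0.34 1.43 0.04] gap 40.5 61.7 q7 0.934
 turned 0.751
0.11
7.37 [492.5 116.1 108.2] F [-7.7  1.9 16.5] M [ 0.45  1.46 -0.01] gap 40.5 61.7 q7 1.049
 turned 0.901
0.11
7.62 [492.5 116.1 108.3] F [-7.5  1.9 17.1] M [0.56 1.5  0.06] gap 40.3 61.7 q7 1.164
 turned 1.051
```

View pics/s2.png

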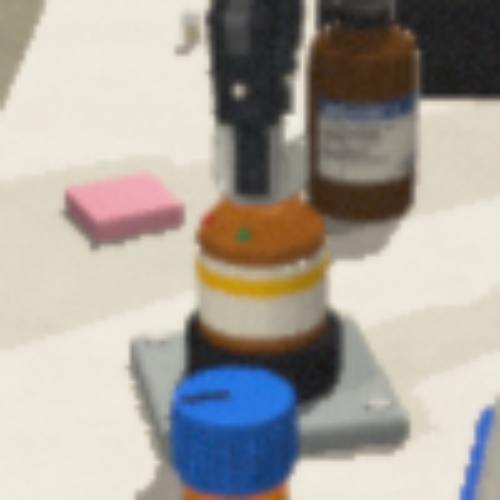

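The hand turned 1.05 rad with hardly any torque. The pads hide the cap at about (255,165), so whether it turned with the hand isn't clear yet. I'll release, back straight up, swing clear and check the pointer from above.

Run:
```python
from h import *
from workcell import *
open_gripper();wait(.2);show(read_state())
x,y,_=read_state()['eef_pos']
movel([x,y,230],max_speed=100)
movep([380,330,260],R(np.radians(150)));wait(.2);show(read_state())
T=camera("top");u,v=206,206
print([pt(T,a,b)[2].round(1) for a,b in((206,198),(200,204),(212,204))])
cv2.imwrite("pics/t2.png",cv2.convertScaleAbs(cv2.resize(T["image"][165:250,165:260],None,fx=6,fy=6,interpolation=2),alpha=1.5))
```

```text
8.38 [492.6 115.7 107.6] F [0.1 0.2 0. ] M [-0.02  0.01 -0.03] gap 85.5 0.0 q7 1.163
10.93 [380.7 329.  259.9] F [ 0.3 -0.2 -0.4] M [-0.01 -0.05  0.  ] gap 85.5 0.0 q7 0.23
[np.float64(142.5), np.float64(140.6), np.float64(143.6)]
```

View pics/t2.png

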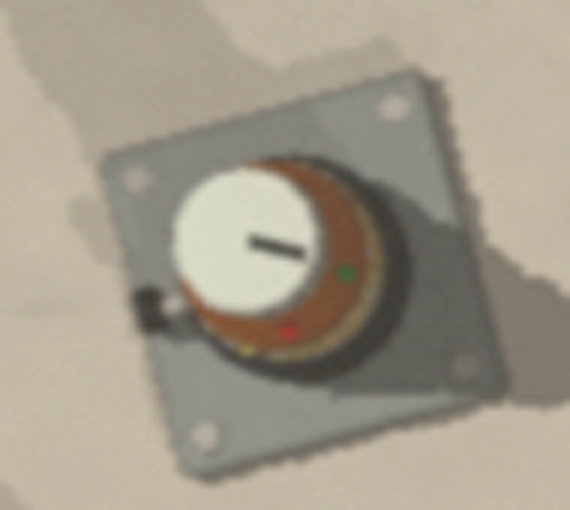

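The pointer now runs from (250,240) to (303,254), towards the green dot at (346,273). That is about 60° anticlockwise of where it started. Next: median height of the cap top, and hand in if it's up.

Run:
```python
from h import *
from workcell import *
T=camera("top")
vv,uu=np.mgrid[197:213,198:214]
def med(T):
    o,d=rays(T,np.c_[uu.ravel(),vv.ravel()]);return np.median((o+d*T["range_z"][vv,uu].reshape(-1,1))[:,2])
a,b=med(dict(np.load("top0.npz"))),med(T);print(a,b)
if b>a-1.5: print(finish_job())
```

```text
143.81681168119206 143.4340481306529
the job is handed in; nothing more can be done
None
```

The white cap was pressed to its stop, turned about 60° to open and released; it sprang back to within about 0.4 mm of its starting height, the blue bottle was left alone, and the job is handed in (no verdict was returned).

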